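# Lift a crispbread from under the wire shelf with a spatula

## Task

Take the red-handled spatula, slide its blade under the round crispbread on the dark tray beneath the white wire shelf, and lift the bread out on the blade; never touch the bread with the fingers. Set the bread down gently, right way up, lying flat and wholly on the round wooden board, then stand the spatula back on the blue mat, blade flat. Do not push against the wire shelf or disturb the can, the jar and the small tin.

Things in the scene. Friction and masses are not known exactly. Their poses are not given: they have to be found in the camera images.
- spatula: Steel spatula, red handle, standing on its blade on the blue mat. Origin: centre of the blade's underside; blade 90 long (x), 80 wide, 2.5 thick, its straight front edge at +x; z up. A straight handle rises from its rear edge, leaning back (to -x) at 55 degrees above the blade's plane; the upper 75 is the red grip, 22 wide (y), 16 thick, ending 108 behind and 96 above the origin
- spatula_grip (a point): Point on the axis of the red grip, 31 from its top end: 90 behind (-x) and 71 above the spatula's origin
- bread: Round crispbread, light brown, rigid, 110 across and 11 thick, 90 g. Origin: centre of its underside; z up. Its lower edge is bevelled: the flat underside is 90 across and the rim's widest part begins 5 above the tray. It slides easily on steel (friction about 0.3)
- tray: Dark steel baking sheet, fixed. Origin on the counter under its middle; x points from its open, rimless front to the back rim. Base 3 thick, from x = -91; back rim 15 high, inner face at x = +75; side rims 15 high from x = -63, inner faces at y = +-91. The bread starts 2 to 20 short of the back rim
- rack: White wire shelf standing over the tray, fixed, same origin and axes as the tray. Its flat top covers x = -50 to +100 and y = -125 to +125, underside at 183 above the counter, top at 190; thin legs at its four corners. Open at the front and sides
- board: Round dark wooden board, fixed, 180 across, 14 thick. Origin: centre of its underside, on the counter
- mat: Blue mat, fixed, 140 (x) by 120 (y), 3 thick. Origin: centre of its underside, on the counter; the spatula starts at its middle, x axes alike
- can: Green-labelled food can, 72 across, 100 high, on the counter. Origin: centre of its underside
- jar: Jar with a yellow lid, 72 across, 110 high, on the counter. Origin: centre of its underside
- tin: Small tin with orange label, 48 across, 70 high, standing on the wire shelf. Origin: centre of its underside
There are look-alikes about, which are no part of the job. Of the things that look like the spatula, the larger one is meant. What is shaped like the board but yellow is not meant.

How it is judged (in metres and radians):
On the way:
1. the bread is carried on the spatula's blade, lifted at least 25 mm above the tray (height (world z) of bread above 0.028 m and contact force between bread and spatula above 0.2 N and contact force between bread and tray below 0.05 N and distance between bread and spatula below 0.06 m), for 0.2 s.
At the end, for the whole second after the job is handed in: The bread lies flat, right way up and at rest on the board, its centre within 35 mm of the board's centre; the spatula stands at rest with its blade flat on the mat, the blade's centre within 45 mm of the mat's centre (horizontal distance between bread and board below 0.035 m and angle between bread's own z axis and vertical below 0.08 rad and z of bread in the frame of board between 0.01 and 0.018 m and linear speed of each of bread, spatula below 0.02 m/s and horizontal distance between spatula and mat below 0.045 m and angle between spatula's own z axis and vertical below 0.1 rad and z of spatula in the frame of mat below 0.008 m); the robot touches nothing.
It fails at once if the fingers touch the bread (contact force between the fingers and bread above 0.5 N).
It fails at once if the bread is dropped or thrown onto the board (faster than 0.7 m/s over it) (horizontal distance between bread and board below 0.06 m and height (world z) of bread below 0.1 m and linear speed of bread above 0.7 m/s).
It fails at once if the arm, fingers or spatula push against the wire shelf (over 8 N) (contact force between any of the arm, the fingers, spatula and rack above 8 N).
It fails at once if the can, jar or tin is moved more than 30 mm (distance of any of can, jar, tin from where it was at the start of the episode above 0.03 m).
It also fails if it takes over 72 s, if anything falls off the work surface, if the arm or the gripper's body presses on something with over 40 N, if the wrist force passes 120 N, or if a joint passes its speed limit or range.

## Robot

A 7-joint arm with a two-finger parallel gripper is mounted at the origin on the work surface. World frame = base frame: x ahead of the robot, y to its left, z up, the work surface at z = 0. Lengths are in mm, angles in rad, forces in N, time in s.
With the tool pointing down it reaches from about 425 to 925 mm from the base axis. Payload 6.8 kg.
Tool frame: the origin (TCP) lies at the very end of the fingers, on their centre line; the grasp point (between the pads) lies 19 mm behind it; z points along the fingers, y is the line along which they close (so a half turn about z gives the same grasp; the last joint's range is limited). The gripper opens to 85 mm and grips with 20 to 120 N. Pads are 22 mm wide; open, the fingers measure 114 mm over their backs; the gripper's body (76 mm by 85 mm) begins 54 mm behind the grasp point. The pads swing forward as they close: fully open they stand 13 mm farther back than shut.
Start: joints at [1.202, 0.477, 0.022, 1.555, -0.011, 1.109, -0.083], TCP at [174.06, -652.189, 231.308] pointing down, gripper open.
Joint ranges: [-2.96, 2.96], [-0.34, 2.1], [-1.41, 1.46], [0.24, 2.44], [-1.37, 4.51], [0.17, 1.92], [-2.96, 2.96]. Speed limits (rad/s): [2.39, 2.39, 3.14, 3.14, 3.14, 3.14, 3.14].

## Interface

Orientations are given as a unit quaternion [x, y, z, w].
In Python, from workcell import ctrl gives the robot as it stands. Calls block until the motion is done:
- ctrl.move_to(position, orientation): joint-space move of the TCP to a pose.
- ctrl.servo_line(position, speed=150, rot=None, max_force=None): straight line of the TCP; rot=None keeps the orientation; speed is the mean speed in mm/s. With max_force (N) it stops when the force on the tool has changed by that much, and returns True; else False.
- ctrl.move_joints(angles): joint-space move.
- ctrl.set_gripper(opening, effort=None): finger opening in mm; effort is the grip in N (None keeps the last); returns when the fingers have stopped.
- ctrl.pause(seconds).
- ctrl.ik(position, orientation): joint angles nearest the present ones, or None.
- ctrl.sense(): the state.
- ctrl.read_camera(name): name is "scene" or "top" or "wrist"; returns a dict with "frame" (480x640x3 uint8, blue, green, red), "vfov" (degrees; the focal length in pixels is half the picture's height over the tangent of half this angle, whatever the lens; pixels are square), "cx", "cy" (the principal point, pixels), "cam_to_world" (4x4, takes a point from camera to world coordinates). Camera axes: x right, y up, looking along -z (the intrinsics and any distortion apply to the point x, -y, -z); pixel columns grow to the right and rows downward; lengths in mm; the calibration is good to about 2 mm. A picture is of the moment at which its call begins. There is no depth.
A pose or a line that the arm cannot do raises ctrl.MotionError and nothing moves.
- ctrl.finish_job(): hands the job in; it is judged then, once.
The state is a dict: "clock": time; "q": joint angles; "dq": joint speeds; "tau": joint torques, N m; "tool_pos": TCP position; "eef_rot": TCP orientation; "ft_force": force on the tool from outside, world axes, zero at the start; "ft_torque": the same for the moment, N m; "grip_width": finger opening in mm; "grip_force": force on a finger pad.
Only numpy, scipy, OpenCV 4.12 (cv2) and the standard library are available. Lean on these libraries where they do the work, as an engineer would, in place of code of your own. Each camera call takes 0.05 s, during which the arm holds its last target. There are 200 camera calls.

## Working session

There is one attempt and no reset: what is moved stays moved. The work goes in short steps, each a Python script; the robot and the scene stay as the last script left them, time stands still between calls to the robot, and variables do not carry over. Pictures are saved under pics/ and viewed, at most 10 in all, crops included, and the job is handed in when it is done.

```bash
ls; mkdir -p pics; python3 - <<'E'
from workcell import ctrl
import cv2,pickle,numpy as np
for n in ["scene","top"]:
    c=ctrl.read_camera(n); cv2.imwrite(f"pics/{n}0.png",c["frame"]); pickle.dump(c,open(f"{n}0.pkl","wb"))
    print(n,{k:(v if k!="cam_to_world" else np.round(v,4).tolist()) for k,v in c.items() if k!="frame"})
s=ctrl.sense();print(s["clock"],s["eef_rot"])
E
```

```text
pics
scene {'vfov': 56.08196998877212, 'cx': 317.1382344706313, 'cy': 245.44793505284989, 'cam_to_world': [[0.5738, -0.5373, 0.6182, 1077.7725], [0.8189, 0.3653, -0.4426, -384.5092], [0.012, 0.7602, 0.6496, 677.2046], [0.0, 0.0, 0.0, 1.0]]}
top {'vfov': 45.13167351883031, 'cx': 316.2096974653394, 'cy': 239.33548288941915, 'cam_to_world': [[0.0067, 0.9962, -0.0869, 450.359], [-0.9999, 0.0079, 0.0138, -24.859], [0.0145, 0.0868, 0.9961, 1335.403], [0.0, 0.0, 0.0, 1.0]]}
0.1 [ 9.91506622e-01  1.30053617e-01 -1.66194619e-04 -8.04315923e-04]
```

View pics/top0.png

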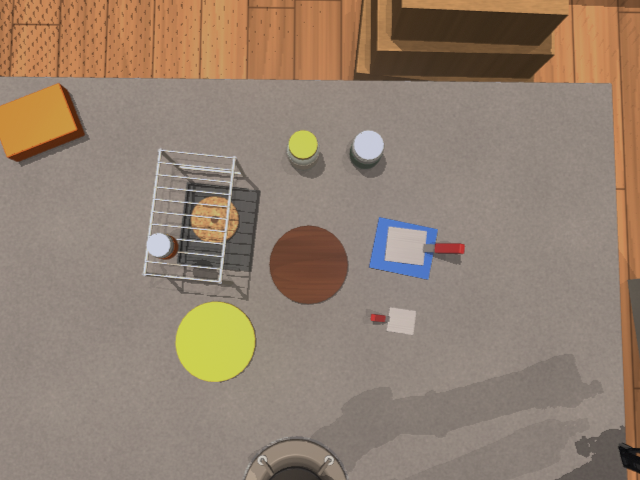

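View pics/scene0.png

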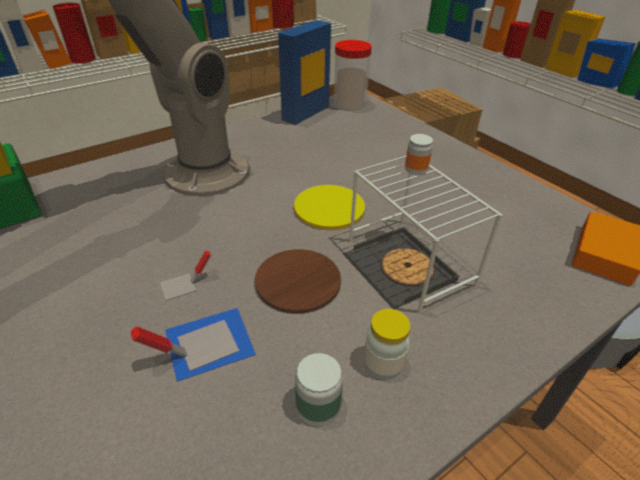

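The large spatula is at top (405,245) on the blue mat, with its handle towards -y. The small look-alike is at (401,321). The dark wooden board is at (309,265) and the yellow disc at (216,341). The large spatula and the wooden board fit the description. The bread is at (214,219), and the tray's open front faces image right (-y). The can is at (367,149), the jar at (303,149), and the tin at (161,246) on the shelf.

```bash
cat > h.py <<'E'
import numpy as np,cv2,pickle
def f(c): return 240/np.tan(np.radians(c["vfov"])/2)
def px2w(c,uv,z):
    uv=np.atleast_2d(np.array(uv,float)); M=np.array(c["cam_to_world"]); F=f(c)
    d=np.c_[(uv[:,0]-c["cx"])/F,-(uv[:,1]-c["cy"])/F,-np.ones(len(uv))]@M[:3,:3].T
    o=M[:3,3]; return (o+d*((z-o[2])/d[:,2])[:,None])[:,:2]
def w2px(c,p):
    M=np.array(c["cam_to_world"]); F=f(c); q=(np.atleast_2d(p)-M[:3,3])@M[:3,:3]
    return np.c_[c["cx"]+F*q[:,0]/-q[:,2],c["cy"]-F*q[:,1]/-q[:,2]]
E
python3 - <<'E'
from h import *
t=pickle.load(open("top0.pkl","rb")); im=t["frame"]; hsv=cv2.cvtColor(im,cv2.COLOR_BGR2HSV)
crop=im[130:350,130:480]; cv2.imwrite("pics/crop.png",cv2.resize(crop,None,fx=2.25,fy=2.25,interpolation=cv2.INTER_CUBIC))
def big(m,box):
    k=np.zeros_like(m);x0,y0,x1,y1=box;k[y0:y1,x0:x1]=m[y0:y1,x0:x1]
    cs,_=cv2.findContours(k,cv2.RETR_EXTERNAL,cv2.CHAIN_APPROX_NONE); return max(cs,key=cv2.contourArea)
# mat
m=cv2.inRange(hsv,(100,120,60),(125,255,255)); c=big(m,(350,200,460,300))
w=px2w(t,c[:,0],3).astype(np.float32); r=cv2.minAreaRect(w); print("mat",r)
# blade
m=cv2.inRange(hsv,(0,0,150),(30,70,255)); c=big(m,(375,220,428,272))
r=cv2.minAreaRect(px2w(t,c[:,0],5.5).astype(np.float32)); print("blade",r, cv2.boundingRect(c))
# red grip
m=cv2.inRange(hsv,(0,150,60),(8,255,255))|cv2.inRange(hsv,(172,150,60),(180,255,255)); c=big(m,(420,230,480,270))
print("grip px",cv2.minAreaRect(c),px2w(t,cv2.minAreaRect(c)[0],71+3))
# board
print("hsv board",hsv[265,309],"bread",hsv[225,205],"tray",hsv[250,235],"counter",hsv[300,350])
m=cv2.inRange(hsv,(0,90,20),(14,255,130)); c=big(m,(260,215,360,315))
w=px2w(t,c[:,0],14).astype(np.float32); print("board",cv2.fitEllipse(w),cv2.minEnclosingCircle(w))
m=cv2.inRange(hsv,(5,90,110),(22,255,255)); m=cv2.morphologyEx(m,cv2.MORPH_CLOSE,np.ones((5,5)));c=big(m,(185,190,245,250))
w=px2w(t,c[:,0],12).astype(np.float32); print("bread",cv2.fitEllipse(cv2.convexHull(w)),cv2.minEnclosingCircle(w))
# rack top corners
p=px2w(t,[(160,151),(236,156),(221,282),(145,275)],190);print("rack",p,p.mean(0))
for n,uv,z in(("can",(368,145),100),("jar",(303,143),110),("tin",(160,245),260)):print(n,px2w(t,uv,z))
E
```

```text
mat ((548.4850463867188, -245.01385498046875), (138.54745483398438, 118.56372833251953), 78.62214660644531)
blade ((553.758056640625, -249.34327697753906), (87.05091094970703, 78.015380859375), 83.12740325927734) (385, 227, 41, 38)
grip px ((449.0, 248.5), (9.0, 28.0), 90.0) [[ 542.46742813 -334.28027353]]
hsv board [  8 137 110] bread [ 14 129 176] tray [20 17 92] counter [ 12  34 148]
board ((508.4375305175781, -25.08479881286621), (175.71266174316406, 176.75564575195312), 112.01657104492188) ((508.6160583496094, -25.055261611938477), 89.53018951416016)
bread ((610.9865112304688, 191.38766479492188), (107.0846939086914, 109.83839416503906), 4.248800754547119) ((610.1929931640625, 191.48049926757812), 55.16014099121094)
rack [[725.94456421 274.39712847]
 [717.27023176 121.75947296]
 [464.22195793 146.5685882 ]
 [476.95583417 296.37628558]] [596.09814702 209.7753688 ]
can [[ 765.53364991 -153.62432047]]
jar [[765.92230278 -11.94619993]]
tin [[531.23921456 250.75627813]]
```

View pics/crop.png

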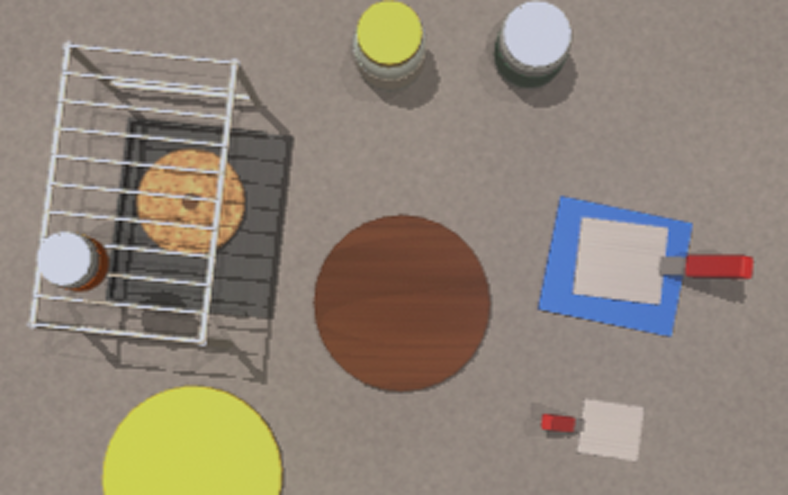

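The crop confirms both: the larger spatula on the mat at (620,262) and the dark wooden board at (402,303). Next I'll fit the tray pose, check it in the scene view, and test IK along the plan.

```bash
cat >> h.py <<'E'
from scipy.spatial.transform import Rotation as Ro
A=np.radians(55); ZT=np.array([np.cos(A),0,-np.sin(A)]); YT=np.array([np.sin(A),0,np.cos(A)])
RT0=np.c_[np.cross(YT,ZT),YT,ZT]; G=np.array([-90.,0,71])
FLIP=0
def tcp(p,yaw,pitch=0,back=0,g=G):
    """TCP pose for spatula origin p, yaw deg, pitch deg (+ = nose down); back = retreat along tool axis"""
    R=(Ro.from_euler('z',yaw,degrees=True)*Ro.from_euler('y',pitch,degrees=True)).as_matrix()
    RT=RT0@np.diag([-1,-1,1]) if FLIP else RT0
    return np.array(p,float)+R@(g+(19-back)*ZT), Ro.from_matrix(R@RT).as_quat()
E
python3 - <<'E'
from h import *; import h
from scipy.optimize import least_squares
from workcell import ctrl
t=pickle.load(open("top0.pkl","rb")); s=pickle.load(open("scene0.pkl","rb"))
def tw(P,v):
    c,n=np.cos(v[2]),np.sin(v[2]); P=np.atleast_2d(P).astype(float); return np.c_[v[0]+c*P[:,0]-n*P[:,1],v[1]+n*P[:,0]+c*P[:,1],P[:,2]]
mod=np.array([(100,-125,190),(-50,-125,190),(-50,125,190),(100,125,190),(-91,-91,3),(-91,91,3)])
obs=np.array([(160,151),(236,156),(221,282),(145,275),(260.2,190.9),(251.3,270.9)])
r=least_squares(lambda v:(w2px(t,tw(mod,v))-obs).ravel(),[594,185,1.48],x_scale=[10,10,.1]);v=r.x
print("tray",v[:2],np.degrees(v[2]),"res",r.fun.round(1))
br=np.array([610.5,191.4]);d=br-v[:2];c,n=np.cos(v[2]),np.sin(v[2]);print("bread in tray",c*d[0]+n*d[1],-n*d[0]+c*d[1])
np.save("tray.npy",v)
im=s["frame"].copy()
def pl(im,c,P,col,cl=True): cv2.polylines(im,[np.round(w2px(c,P)).astype(int)],cl,col,1)
a=np.linspace(0,2*np.pi,60); ci=lambda x,y,R,z:np.c_[x+R*np.cos(a),y+R*np.sin(a),0*a+z]
tm=t["frame"].copy()
for I,c in((im,s),(tm,t)):
    pl(I,c,tw(mod[:4],v),(0,0,255));pl(I,c,tw([(-91,-91,3),(-91,91,3),(75,91,3),(75,-91,3)],v),(0,255,0))
    pl(I,c,ci(610.5,191.4,55,12),(255,0,255));pl(I,c,ci(508.5,-25,90,14),(0,255,255))
    S=[553.8,-249.3,np.radians(83.1)]
    pl(I,c,tw([(-45,-40,5.5),(45,-40,5.5),(45,40,5.5),(-45,40,5.5)],S),(0,255,0));pl(I,c,tw([(-45,0,5),(-108,0,99)],S),(255,255,0),False)
o=np.hstack([cv2.resize(im[130:390,120:500],(440,300)),cv2.resize(tm[140:310,140:480],(360,180)) if 0 else cv2.copyMakeBorder(cv2.resize(tm[140:310,140:480],(360,180)),0,120,0,0,0)])
cv2.imwrite("pics/ov.png",o)
yaw=np.degrees(v[2]);tr=lambda x,y,z:tw([(x,y,z)],v)[0]
P=[("pre",[553.8,-249.3,3],83.1,0,90),("grasp",[553.8,-249.3,3],83.1,0,0),("up",[553.8,-249.3,120],83.1,0,0),("front",tr(-160,-16,60),yaw,0,0),("front2",tr(-120,-16,3),yaw,0,0),("in",tr(12,-16,3),yaw,0,0),("inup",tr(12,-16,45),yaw,0,0),("out",tr(-160,-16,60),yaw,0,0),("brd",[508.5,-30,60],yaw,0,0),("tilt",[508.5,-30,35],yaw,22,0),("back",[500,-150,40],yaw,22,0)]
for F in(0,1):
    h.FLIP=F
    for n,p,y,pi,b in P:
        q=ctrl.ik(*[x.tolist() for x in tcp(p,y,pi,b)]); print(F,n,None if q is None else np.round(q,2).tolist())
E
```

```text
tray [593.78081937 185.55895931] 84.91407552276527 res [ 0.2 -0.6 -1.5  1.7 -0.1 -0.3  0.1 -0.6  0.4  1.   1.1 -1.1]
bread in tray 7.300192494006145 -16.135549162293774
0 pre [1.18, 0.9, -0.75, 1.38, 0.02, 1.32, 2.01]
0 grasp [1.15, 0.95, -0.75, 1.5, 0.05, 1.15, 1.99]
0 up [1.16, 0.8, -0.76, 1.45, -0.04, 1.3, 1.97]
0 front [0.86, 0.74, -0.79, 1.78, -0.14, 0.87, 1.77]
0 front2 [0.8, 0.81, -0.78, 1.82, -0.1, 0.74, 1.74]
0 in [0.62, 0.82, -0.84, 1.86, -0.06, 0.59, 1.52]
0 inup [0.62, 0.74, -0.83, 1.85, -0.14, 0.65, 1.55]
0 out [0.86, 0.74, -0.79, 1.78, -0.14, 0.87, 1.77]
0 brd [1.01, 0.65, -0.76, 1.91, -0.2, 0.9, 1.95]
0 tilt [0.82, 0.51, -0.8, 1.99, 0.19, 0.79, 1.44]
0 back [0.97, 0.54, -0.74, 1.9, 0.17, 0.88, 1.67]
1 pre [0.82, 0.78, -0.11, 1.41, -0.43, 1.35, -0.79]
1 grasp [0.79, 0.82, -0.15, 1.53, -0.43, 1.18, -0.78]
1 up [0.76, 0.68, -0.11, 1.49, -0.46, 1.35, -0.84]
1 front [0.49, 0.61, -0.26, 1.81, -0.57, 0.95, -1.0]
1 front2 [0.46, 0.69, -0.3, 1.85, -0.59, 0.81, -0.99]
1 in [0.32, 0.68, -0.4, 1.89, -0.62, 0.65, -1.15]
1 inup [0.3, 0.61, -0.38, 1.88, -0.61, 0.72, -1.2]
1 out [0.49, 0.61, -0.26, 1.81, -0.57, 0.95, -1.0]
1 brd [0.61, 0.54, -0.22, 1.94, -0.57, 0.97, -0.85]
1 tilt [0.4, 0.4, -0.27, 2.02, -0.18, 0.76, -1.37]
1 back [0.53, 0.44, -0.16, 1.93, -0.2, 0.86, -1.14]
```

View pics/ov.png

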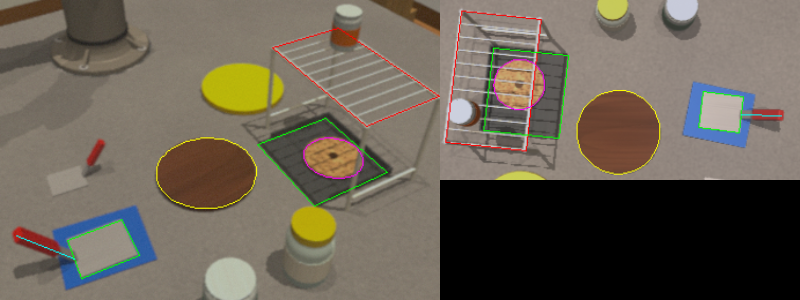

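The overlays match the tray, shelf, bread, board and blade in both views. Next is the grasp.

```bash
sed -i 's/^FLIP=0/FLIP=1/' h.py; cat >> h.py <<'E'
from workcell import ctrl
def L(P,speed=150,mf=None): return ctrl.servo_line(P[0].tolist(),speed=speed,rot=P[1].tolist(),max_force=mf)
def M(P): ctrl.move_to(P[0].tolist(),P[1].tolist())
def S():
    s=ctrl.sense();print(round(s["clock"],1),np.round(s["tool_pos"],1),"F",np.round(s["ft_force"],1),"T",np.round(s["ft_torque"],2),"w",round(s["grip_width"],1),"gf",round(s["grip_force"],1));return s
def shot(n,path,box=None,k=1):
    c=ctrl.read_camera(n);pickle.dump(c,open(path+".pkl","wb"));i=c["frame"]
    if box:i=i[box[1]:box[3],box[0]:box[2]]
    cv2.imwrite(f"pics/{path}.png",cv2.resize(i,None,fx=k,fy=k,interpolation=cv2.INTER_CUBIC)); return c
E
python3 - <<'E'
from h import *
p=[553.8,-249.3,3]
M(tcp(p,83.1,0,130)); ctrl.set_gripper(55); L(tcp(p,83.1,0,0),120,8); S()
ctrl.set_gripper(0,100); ctrl.pause(.3); S()
L(tcp([553.8,-249.3,83],83.1),100); ctrl.pause(.3); S()
shot("scene","lift",(80,200,400,440),2.4)
E
```

```text
3.4 [ 544.5 -328.8   59. ] F [0.1 0.8 0.5] T [-0.61  0.1   0.02] w 54.8 gf 0.0
4.1 [ 544.4 -328.2   58.7] F [ 0.4 -2.   2.8] T [-0.48  0.13  0.08] w 15.0 gf 97.3
5.3 [ 544.1 -327.7  137.9] F [-0.3  0.2 -2. ] T [-1.1   0.08 -0.01] w 14.9 gf 97.3
```

View pics/lift.png

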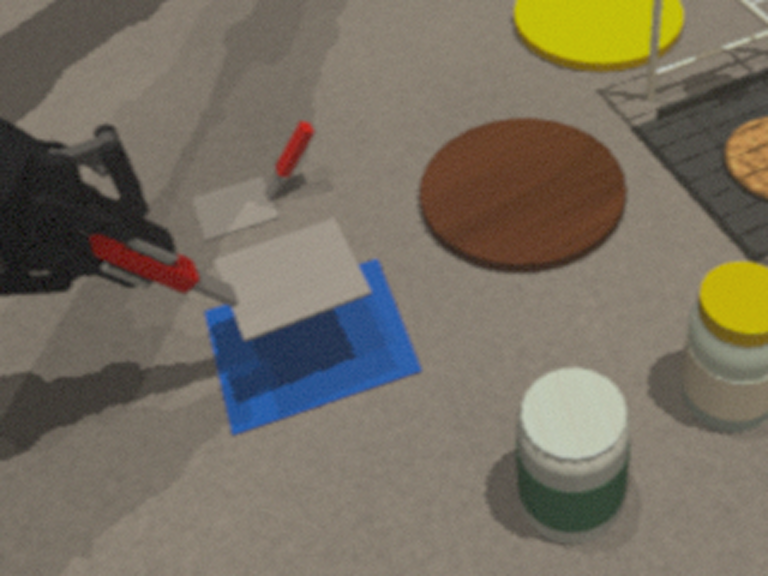

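The scene view shows the spatula held with its blade level about 80 mm above the mat, in crop at (290,280). Nothing else has been disturbed. Next I'll touch the tray and insert the blade.

```bash
python3 - <<'E'
from h import *
v=np.load("tray.npy");yaw=np.degrees(v[2]);c,n=np.cos(v[2]),np.sin(v[2])
tr=lambda x,y,z:np.array([v[0]+c*x-n*y,v[1]+n*x+c*y,z])
M(tcp(tr(-150,-16,60),yaw,2)); L(tcp(tr(-122,-16,14),yaw,2),100); S()
hit=L(tcp(tr(-122,-16,0),yaw,2),12,2.5); ctrl.pause(.2); s=S(); print(hit)
z=s["tool_pos"][2]-tcp([0,0,0],yaw,2)[0][2]; print("spat z at touch",z,"nominal",3+45*np.sin(np.radians(2)))
np.save("z.npy",z)
L(tcp(tr(-60-30,-16,z+.3),yaw,2),50,10); S()
shot("scene","front",(310,150,510,310),3)
E
```

```text
7.2 [592.2 -14.6  71.9] F [ 0.4 -0.6 -2.1] T [-0.97  0.06  0.02] w 15.0 gf 97.4
7.7 [592.4 -14.9  71.3] F [ 0.4 -1.8  6.2] T [ 0.03  0.04 -0.11] w 14.9 gf 98.5
True
spat z at touch 13.171936608949913 nominal 4.570477351612544
8.5 [594.7  17.5  71.3] F [ 0.7 -0.3 -3.1] T [-0.97  0.08 -0.04] w 15.0 gf 97.5
```

View pics/front.png

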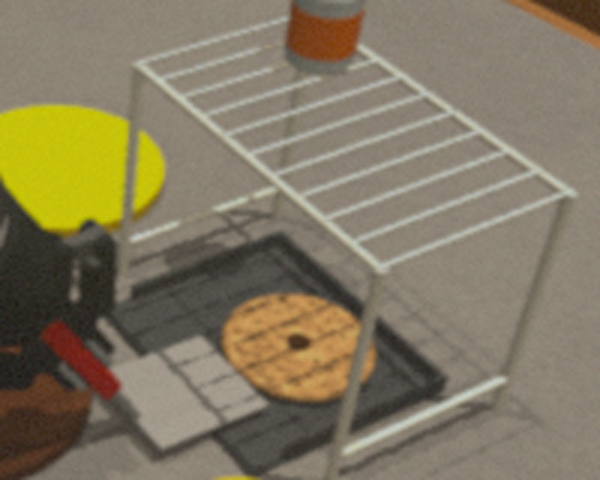

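The blade tip in crop at (235,385) stops just short of the bread at (298,345). The early touch was the blade's rear corner meeting the round board's rim. I'll go in nose-down so the rear clears the board, then flatten as the blade advances.

```bash
cat >> h.py <<'E'
v=np.load("tray.npy");yaw=np.degrees(v[2])
def tr(x,y,z): c,n=np.cos(v[2]),np.sin(v[2]); return np.array([v[0]+c*x-n*y,v[1]+n*x+c*y,z])
def tip(x,y,z,pitch):
    "tcp for tip underside at tray x,y,z"
    a=np.radians(pitch); return tcp(tr(x-45*np.cos(a),y,z+45*np.sin(a)),yaw,pitch)
E
python3 - <<'E'
from h import *
L(tip(-57,-16,25,9),80); L(tip(-57,-16,9,9),60); S()
hit=L(tip(-57,-16,-2,9),10,2.5); ctrl.pause(.2); s=S()
z=s["tool_pos"][2]-tip(-57,-16,0,9)[0][2]; print(hit,"tip z at touch",z); np.save("z.npy",z)
L(tip(-57,-16,z+.3,9),20)
print(L(tip(-40,-16,z+.3,9),40,15)); S()
E
```

```text
9.5 [593.9  13.7  82. ] F [ 0.6 -0.  -2.4] T [-0.83  0.06  0.  ] w 14.9 gf 97.5
10.4 [594.5  13.7  76.7] F [ 0.1 -2.   6.2] T [ 0.4  -0.24 -0.13] w 15.1 gf 98.4
True tip z at touch 2.580042009860847
False
11.2 [595.9  31.9  77. ] F [1.2 1.7 1.4] T [ 0.22 -0.23 -0.21] w 15.1 gf 97.7
```

```bash
python3 - <<'E'
from h import *
z=float(np.load("z.npy"))+.5
print(L(tip(-28,-16,z,3),40,20)); S()
for x in (0,30,56):
    print(x,L(tip(x,-16,z,2),50,20)); S()
shot("scene","ins",(310,150,510,310),3)
E
```

```text
False
11.7 [596.1  34.9  64.7] F [-1.3 -2.6  3.6] T [-0.21  0.17  0.22] w 14.8 gf 98.6
0 False
12.4 [598.4  63.6  62.7] F [ 0.6  0.3 -0.1] T [-0.14  0.04  0.06] w 15.1 gf 97.8
30 False
13.1 [601.2  93.3  62.8] F [ 0.2  0.9 -0.3] T [-0.21 -0.01  0.04] w 15.0 gf 97.7
56 False
13.8 [603.4 119.3  62.8] F [ 0.8  0.8 -0.2] T [-0.26 -0.04 -0.05] w 14.7 gf 97.7
```

View pics/ins.png

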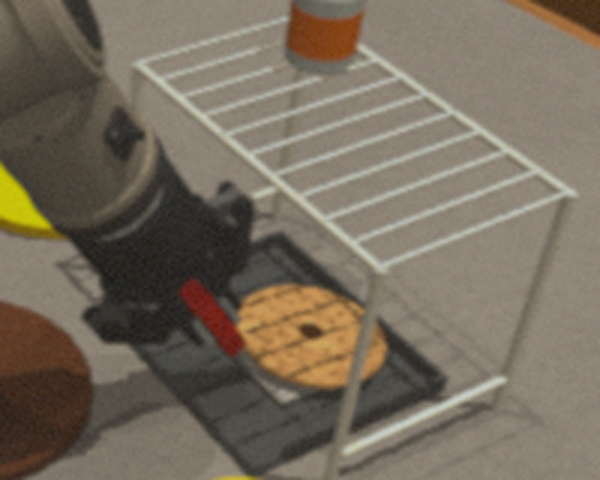

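The bread at crop (310,330) now lies over the blade, against the rim. Now I'll lift it and carry it out.

```bash
python3 - <<'E'
from h import *
L(tip(54,-16,14,-3),30); S()
L(tip(54,-16,50,-3),50); S()
L(tip(-120,-16,62,-3),120); ctrl.pause(.2); S()
shot("top","carry",(180,140,440,340),3)
E
```

```text
14.2 [602.9 110.4  61.9] F [-0.1  0.7 -2.9] T [-1.21  0.11 -0.02] w 15.2 gf 97.7
15.1 [603.  111.5  98.6] F [-0.2  0.9 -2.8] T [-1.27  0.11 -0.05] w 14.9 gf 97.7
16.9 [587.8 -61.1 110.9] F [-0.1 -0.3 -4.3] T [-1.26  0.11 -0.02] w 15.1 gf 97.7
```

View pics/carry.png

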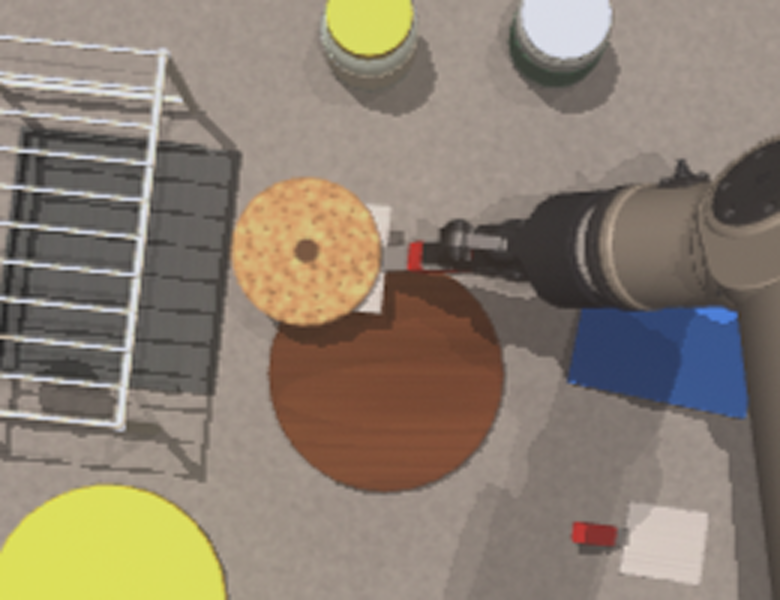

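In the top view the bread at crop (307,251) rides stably on the blade, about 14 mm ahead of blade centre. Next I'll set it down on the board.

```bash
python3 - <<'E'
from h import *
c=pickle.load(open("carry.pkl","rb"))
b=px2w(c,(180+307/3,140+251/3),78)[0]; t0=tr(-120,-16,0)[:2]; ax=np.array([np.cos(v[2]),np.sin(v[2])]); ay=np.array([-ax[1],ax[0]])
fwd=(t0-b)@ax; lat=(b-t0)@ay; print("tip ahead of bread",fwd,"bread lateral",lat)
d=np.array([508.5,-25])-v[:2]; bx,by=d@ax,d@ay; X=bx+fwd-4; Y=by-lat
L(tip(X,Y,62,-3),100); L(tip(X,Y,28,2),60)
print(L(tip(X,Y,15.8,10),40,6)); S()
print(L(tip(X,Y,15.5,22),30,8)); S()
print(L(tip(X-150,Y,15.5,22),90,15)); S()
L(tip(X-160,Y,60,10),100)
np.save("XY.npy",[X,Y]); shot("top","placed",(180,140,480,340),2.6)
E
```

```text
tip ahead of bread 32.895392155502925 bread lateral 2.3328512766570126
False
19.1 [ 503.6 -108.5   92.4] F [-0.9 -0.3 -3.7] T [-0.92  0.11 -0.01] w 15.2 gf 97.7
False
20.2 [504.8 -90.9 113.1] F [-1.1  1.  -2.3] T [-0.48 -0.05  0.06] w 14.7 gf 97.7
False
22.0 [ 491.8 -239.1  113.4] F [-0.8  0.7 -2.5] T [-0.44  0.01 -0.01] w 14.7 gf 97.8
```

View pics/placed.png

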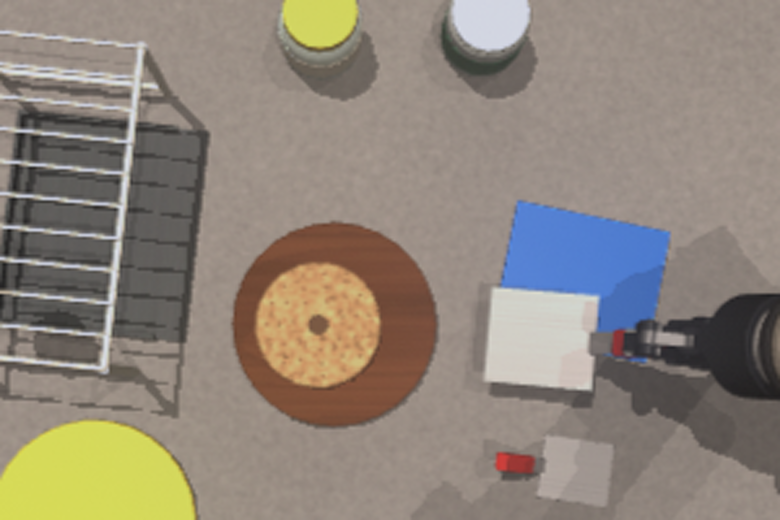

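The bread lies flat at crop (318,324), about 15 mm from the board centre at (335,324) and wholly on the board. Next I'll stand the spatula back on the mat.

```bash
python3 - <<'E'
from h import *
p=[548.5,-246,0]; at=lambda z,b=0,pi=0:tcp([p[0],p[1],z],80,pi,b)
L(at(60),100); L(at(12),80); S()
print(L(at(0),10,2)); s=S(); z=s["tool_pos"][2]-at(0)[0][2]; print("z",z)
ctrl.set_gripper(50); ctrl.pause(.2); S()
L(at(z,140),120); ctrl.pause(.5); S()
shot("top","end",(200,130,460,310),1.5); shot("scene","end2",(80,150,480,420),1)
a=cv2.imread("pics/end.png");b=cv2.imread("pics/end2.png");b=b[:270,:400]
cv2.imwrite("pics/fin.png",np.hstack([a[:270],b]))
E
```

```text
24.2 [ 534.9 -324.    67.5] F [ 0.5  0.1 -2.2] T [-1.01  0.15 -0.06] w 14.8 gf 97.8
True
25.1 [ 534.6 -323.9   58.6] F [-0.7 -1.7  4.4] T [-0.06 -0.11  0.  ] w 15.0 gf 98.8
z 3.1518106596122664
25.7 [ 533.8 -323.6   57.5] F [0.2 0.6 0.2] T [-0.62  0.12  0.05] w 50.4 gf 0.0
27.5 [ 520.8 -403.   173.2] F [0.5 0.4 0.7] T [-0.62  0.14 -0.01] w 49.9 gf 0.0
```

View pics/fin.png

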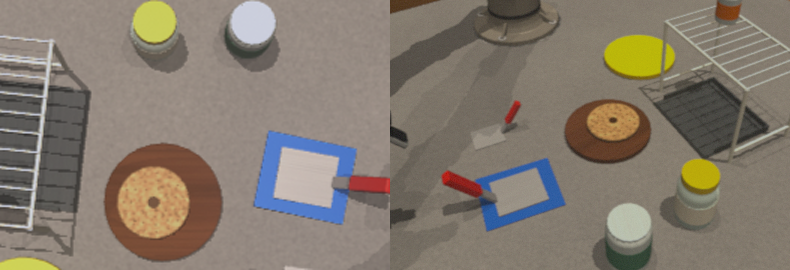

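The spatula stands flat in the middle of the mat (left half of the picture, (307,178)). The bread is flat on the board at (153,202), and the gripper is clear of everything.

```bash
python3 -c "
from workcell import ctrl
print(ctrl.finish_job())"
```

```text
the job is handed in; nothing more can be done
None
```

I handed the job in at about 28 s: the crispbread lies flat on the wooden board, about 15 mm off centre, and the spatula stands blade-flat on the blue mat; hand-in returned no verdict.

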